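# Square up a shelf board to its dowel

### The job

Take the try square off the carton and lay it on the loose shelf board: first press its stock flush against the board's front edge with the blade clear to the right of the upright dowel, then slide it left along the edge until the blade touches the dowel. Leave it lying there, stock flush and blade against the dowel, ready for marking; do not shove the board away or disturb the other things.

Things in the scene. Friction and masses are not known exactly. Their poses are not given: they have to be found in the camera images.
- board: loose shelf board of pale wood, 220 (x) x 300 (y) x 18 mm thick, about 1.4 kg, lying flat. Origin: middle of its front edge (the 300 mm edge nearest the robot) at the underside; x from that edge into the board, y along the edge to the left, z up. Front edge face: x = 0; top: z = 18 mm. The tray and the tube stand on its far corners
- dowel: wooden dowel fixed upright in the board, 8 mm diameter, standing 30 mm proud of the top; origin at its foot on the board's top, at board x = 60, y = 30 mm
- square: try square, 0.27 kg, L-shaped from above: steel blade 180 (x) x 50 (y) x 3 mm with a grip rib along its middle (14 mm wide, x = 30 to 170, top 25 mm above blade's underside) and a dark wooden stock across its near end. Origin: blade underside, centreline, at the stock's inner face; x along the blade away from the stock, y left, z up. Mass centre x = 50, y = -10 mm. Starts lying on the carton
- stock: the square's stock, rigidly joined to the blade with the same origin and axes as square: a bar 22 mm (x = -22 to 0) x 130 mm (y = -105 to 25) x 30 mm (z = -10 to 20). Its inner face x = 0, reaching 10 mm below the blade's underside, is laid against the board's front edge
- lip_left (a point): point on the stock's inner face at its left end: square x = 0, y = 25, z = -5 mm
- lip_right (a point): point on the stock's inner face at its right end: square x = 0, y = -105, z = -5 mm
- blade_side (a point): point on the blade's left long edge: square x = 60, y = 25, z = 0 mm; this edge touches the dowel at the end
- carton: closed flat cardboard carton, fixed, 200 (x) x 160 (y) x 40 mm high; origin: middle of its front edge at the underside, x into the carton
- tray: blue magnetic bit tray 75 x 60 x 14 mm on the board's far right corner; origin under its centre; bystander
- tube: clear tube of shelf pins with white twist cap, 33 mm diameter, 73 mm tall, upright on the board's far left corner; origin under its centre; bystander
- leg_a: stainless furniture leg lying at the back, 30 mm diameter, 155 mm long, with a 50 mm square flange; bystander
- leg_b: second such leg; bystander
- ratchet: slim black ratchet screwdriver lying near the robot, 24 mm thick, 195 mm long; bystander
- spare_dowel: short loose wooden dowel, 35 x 12 x 12 mm, between carton and board; bystander

How it is judged:
By the outcome, as a careful person would: the job done as asked, in the order asked, and still so for the second after the job is handed in, with the robot touching nothing.
It also fails if it takes over 72 s, if anything falls off the work surface, if the arm or the gripper's body presses on something with over 40 N, if the wrist force passes 120 N, or if a joint passes its speed limit or range.

### The arm

A 6-joint arm with a two-finger parallel gripper is mounted at the origin on the work surface. World frame = base frame: x ahead of the robot, y to its left, z up, the work surface at z = 0. Lengths are in m, angles in rad, forces in N, time in s.
With the tool pointing down it reaches from about 0.375 to 0.975 m from the base axis. Payload 3.8 kg.
Tool frame: the origin (TCP) lies on the front face of the gripper's body, between the roots of the fingers; the fingertips stand 73 mm ahead of it and the grasp point (between the pads) lies 54 mm ahead of it (manip.grip_depth is the distance from the TCP to the grasp point, in m); z points along the fingers, y is the line along which they close (so a half turn about z gives the same grasp; the last joint's range is limited). The gripper opens to 85 mm and grips with 20 to 120 N. Pads are 22 mm wide; open, the fingers measure 114 mm over their backs; the gripper's body (76 mm by 85 mm) begins 54 mm behind the grasp point. The pads swing forward as they close: fully open they stand 13 mm farther back than shut.
Start: joints at [-1.369, 0.264, 1.604, -0, 1.274, -0.037], TCP at [0.16, -0.656, 0.304] pointing down, gripper open.
Joint ranges: [-2.63, 2.63], [-0.94, 2.18], [0.31, 2.57], [-1.31, 4.45], [0, 2.66], [-2.55, 2.55]. Speed limits (rad/s): [2.57, 2.57, 3.14, 3.14, 3.14, 3.14].

### API

Orientations are given as a rotation vector (axis times angle).
In Python, from rig import manip gives the robot as it stands.
- The arm moves only by the shell command python3 -m handwheel 'ROWS' [OPENING] [FORCE]. ROWS is JSON, a list of rows, each a list of 6 numbers: the shift along the tool's x, y, z scaled (see below), then the turn, a rotation vector about the tool's x, y, z scaled (see below). In form: [[dx, dy, dz, rx, ry, rz], ...]. A call has 1 to 8 rows; each row is the pose to reach, as a shift and turn from the pose commanded when the call began, along the tool's axes at that moment; what a row does not reach only later rows make up. The controller multiplies each number of a shift by 120 mm and each number of a turn by pi/4 rad. A row lasts 1/12 s, in which the tool goes at most 41.7 mm and 7.16 degrees, less where a joint would pass 70% of its speed; a pose out of reach is approached as far as the arm can. A call with a number of a shift or a turn outside -1 to 1 is refused whole. A call with a gripper value outside its range is refused whole. OPENING is the opening, from -1 (shut) to 1 (fully open), set as the call begins (- or left out, the last holds). The fingers move at their own pace and stop on an object; FORCE is the grip in N (left out, the last holds). Time passes only in rows, so rows that repeat a pose let the fingers close. It gives the time, the measured TCP pose, the force, the opening and the grip force at its end, in the units of the state.
- manip.state(): the state, without advancing time (a new reading comes with each control period).
- manip.grab_frame(name): name is "scene" or "side" or "wrist"; returns the picture (420x560x3 uint8, red, green, blue); there is no depth.
- manip.camera_params(name): a dict with "fx", "fy", "cx", "cy" (pixels), "D" ([k1, k2, p1, p2, k3] as OpenCV has them; the pictures are not rectified), "position" and "attitude" of the camera in the world; the wrist camera has in their place "T_tool_cam" (4x4, takes a point from camera to tool coordinates, whose origin is the TCP and whose axes are the flange's). Camera axes: x right, y up, looking along -z (the intrinsics and any distortion apply to the point x, -y, -z); pixel columns grow to the right and rows downward; lengths in m; the calibration is good to about 2 mm. A picture is of the moment at which its call begins: read the wrist's pose just before it. camera_params takes no time and is no camera call.
- manip.close_job(): hands the job in; it is judged then, once.
The state is a dict: "t": time; "q": joint angles; "qvel": joint speeds; "joint_torque": joint torques, N m; "position": TCP position; "eef_rot": TCP orientation; "force": force on the tool from outside, world axes, zero at the start; "ft_torque": the same for the moment, N m; "grip_width": finger opening in m; "grasp_force": force on a finger pad.
Only numpy, scipy, OpenCV 4.12 (cv2) and the standard library are available. Lean on these libraries where they do the work, as an engineer would, in place of code of your own. Each camera call takes 0.05 s, during which the arm holds its last target. There are 200 camera calls.

## Working session

There is one attempt and no reset: what is moved stays moved. The work goes in short steps, Python scripts to look and compute and a shell command to move; the robot and the scene stay as the last step left them, time stands still between calls to the robot, and variables do not carry over. Pictures are saved under pics/ and viewed, at most 13 in all, crops included, and the job is handed in when it is done.

```bash
ls; mkdir -p pics; python3 - <<'E'
from rig import manip
import cv2
s=manip.state();print({k:s[k] for k in('t','position','eef_rot','force','grip_width')})
for n in("scene","side"):
    cv2.imwrite(f"pics/{n}0.png",manip.grab_frame(n)[:,:,::-1]);print(n,manip.camera_params(n))
print(manip.camera_params("wrist"))
E
```

```text
pics
{'t': 0.0, 'position': array([ 0.15958095, -0.65528243,  0.30254633]), 'eef_rot': array([-3.11700026e+00, -3.73921926e-01,  1.97754216e-04]), 'force': array([0.4499303 , 0.22279015, 0.66491933]), 'grip_width': 0.08542142612854624}
scene {'fx': 421.0987815170496, 'fy': 421.0987815170496, 'cx': 277.84707225374683, 'cy': 210.5823651935702, 'D': array([-0.07424869,  0.        ,  0.        ,  0.        ,  0.        ]), 'position': array([1.06287546, 0.36260951, 0.85914239]), 'attitude': array([0.36560092, 0.72711917, 2.1685001 ])}
side {'fx': 417.16569197086807, 'fy': 417.16569197086807, 'cx': 277.58112272574067, 'cy': 215.02451350676023, 'D': array([-0.03447698,  0.        ,  0.        ,  0.        ,  0.        ]), 'position': array([0.36298126, 0.56879098, 0.70569026]), 'attitude': array([ 0.17494357, -1.05223949, -2.57875496])}
{'fx': 299.22657280777383, 'fy': 299.22657280777383, 'cx': 284.66215127892514, 'cy': 208.6579868296681, 'D': array([-0.04467904,  0.        ,  0.        ,  0.        ,  0.        ]), 'T_tool_cam': array([[-2.40785783e-04,  9.60782891e-01,  2.77301603e-01,
         7.08123336e-02],
       [ 9.99999803e-01,  7.04113842e-05,  6.24358750e-04,
         1.55832805e-03],
       [ 5.80348015e-04,  2.77301699e-01, -9.60782718e-01,
        -6.82124811e-02],
       [ 0.00000000e+00,  0.00000000e+00,  0.00000000e+00,
         1.00000000e+00]])}
```

View pics/scene0.png

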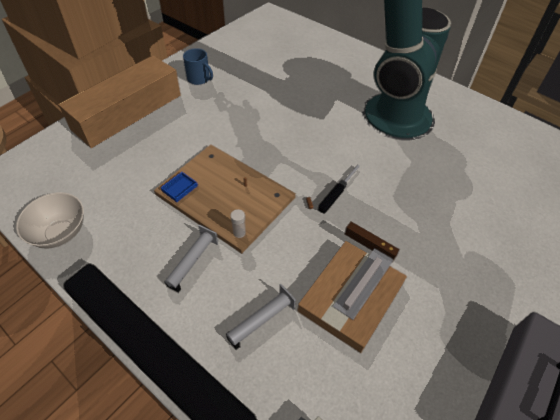

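View pics/side0.png

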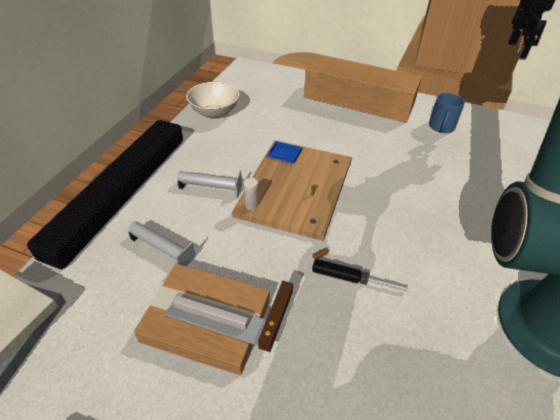

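```bash
cat > h.py <<'E'
import numpy as np,cv2
from scipy.spatial.transform import Rotation as R
from rig import manip
def cam(name,s=None):
    p=manip.camera_params(name);K=np.array([[p['fx'],0,p['cx']],[0,p['fy'],p['cy']],[0,0,1]]);D=np.array(p['D'])
    if name=='wrist':
        s=s or manip.state();T=np.array(p['T_tool_cam']);Rt=R.from_rotvec(s['eef_rot']).as_matrix()
        Rc=Rt@T[:3,:3];c=s['position']+Rt@T[:3,3]
    else: Rc=R.from_rotvec(p['attitude']).as_matrix();c=np.array(p['position'])
    return K,D,Rc@np.diag([1,-1,-1]),c
def ray(C,px,z):
    K,D,Rc,c=C
    u=cv2.undistortPoints(np.array(px,float).reshape(-1,1,2),K,D).reshape(-1,2)
    d=np.c_[u,np.ones(len(u))]@Rc.T
    return c+d*((np.reshape(z,(-1,1))-c[2])/d[:,2:])
def proj(C,P):
    K,D,Rc,c=C;P=np.atleast_2d(P)
    return cv2.projectPoints((P-c)@Rc,np.zeros(3),np.zeros(3),K,D)[0].reshape(-1,2)
E
python3 - <<'E'
from h import *
np.set_printoptions(precision=4,suppress=True)
a=cam('scene')
print('board tl,tr,bl?',ray(a,[(211,146),(296,193),(242,249),(155,190)],.018))
print('dowelfoot',ray(a,[(246,188)],.018))
print('carton',ray(a,[(300,308),(363,349),(406,274)],.04))
print('stock ends',ray(a,[(348,224),(399,246)],.07))
print('blade rib',ray(a,[(378,250),(348,313)],.075))
b=cam('side')
print('side board',ray(b,[(271,143),(352,157),(325,236),(234,217)],.018))
print('stock',ray(b,[(290,284),(265,347)],.07)); print('rib',ray(b,[(175,300),(248,320)],.075))
for n,r in(('scene',(145,140,160,120)),('scene',(290,215,133,100)),):
    pass
im=cv2.imread('pics/scene0.png');sd=cv2.imread('pics/side0.png')
A=cv2.resize(im[140:260,145:305],None,fx=5,fy=5,interpolation=2)
cv2.imwrite('pics/c1.png',A)
E
```

```text
board tl,tr,bl? [[ 0.4991 -0.3315  0.018 ]
 [ 0.4798 -0.0384  0.018 ]
 [ 0.6975 -0.0294  0.018 ]
 [ 0.7107 -0.3263  0.018 ]]
dowelfoot [[ 0.5514 -0.149   0.018 ]]
carton [[0.7366 0.1718 0.04  ]
 [0.7261 0.3221 0.04  ]
 [0.521  0.3043 0.04  ]]
stock ends [[0.5114 0.1363 0.07  ]
 [0.4876 0.2587 0.07  ]]
blade rib [[0.5309 0.2285 0.075 ]
 [0.6977 0.2604 0.075 ]]
side board [[ 0.7131 -0.3109  0.018 ]
 [ 0.4895 -0.3364  0.018 ]
 [ 0.4752 -0.0384  0.018 ]
 [ 0.685  -0.0152  0.018 ]]
stock [[0.4923 0.1444 0.07  ]
 [0.4875 0.2759 0.07  ]]
rib [[0.667  0.2556 0.075 ]
 [0.532  0.2436 0.075 ]]
```

View pics/c1.png

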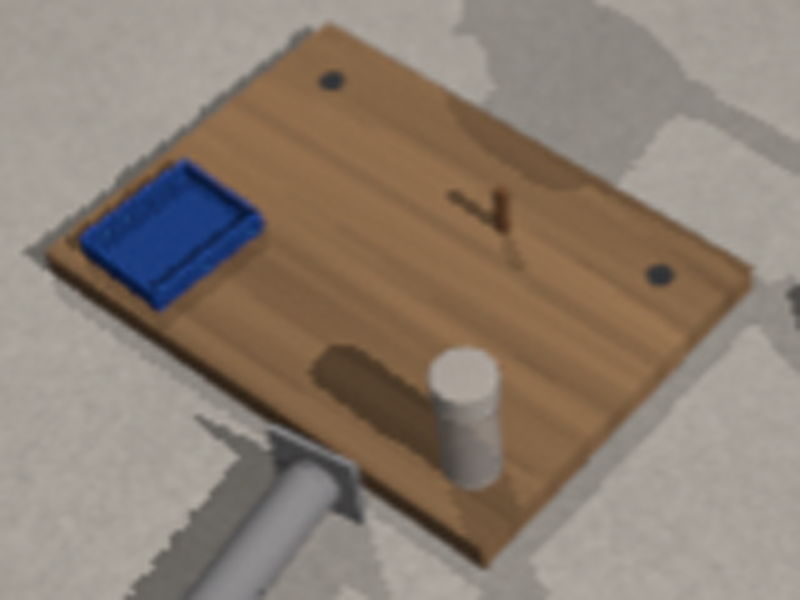

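The crop shows the board with the dowel's foot at about (246,186) full-frame and its front corners at about (211,145) and (295,194). Next I take wrist views over the board and the carton.

```bash
r='[1,-0.65,0,0,0,0]'; python3 -m handwheel '[[1,-0.65,0,0,0,0],[1,-0.65,0,0,0,0],[1,-0.65,0,0,0,0],[1,-0.65,0,0,0,0]]' 1 100
python3 -m handwheel '[[1,-0.65,0,0,0,0],[1,-0.65,0,0,0,0],[1,-0.65,0,0,0,0],[1,-0.65,0,0,0,0]]'
python3 -m handwheel '[[1,-0.65,0,0,0,0],[1,-0.65,0,0,0,0],[1,-0.65,0,0,0,0],[1,-0.65,0,0,0,0]]'
python3 -m handwheel '[[1,-0.65,0,0,0,0],[1,-0.65,0,0,0,0],[1,-0.65,0,0,0,0],[1,-0.65,0,0,0,0]]'
python3 -m handwheel '[[0.5,-0.4,0,0,0,0.23],[0.5,-0.4,0,0,0,0.23],[0.5,-0.4,0,0,0,0.23],[0.5,-0.4,0,0,0,0.23]]'
python3 - <<'E'
from h import *
import json
s=manip.state();im=manip.grab_frame('wrist')
cv2.imwrite('pics/w1.png',im[:,:,::-1])
json.dump({k:list(s[k]) for k in('position','eef_rot')},open('w1.json','w'));print(s['t'],s['position'],s['eef_rot'])
E
```

```text
t: 0.43
position: [0.2601, -0.5481, 0.303]
eef_rot: [-3.116, -0.376, -0.002]
force: [0.2, 0.6, 0.3]
grip_width: 0.0852
grasp_force: 0.0
t: 0.77
position: [0.3583, -0.4438, 0.3034]
eef_rot: [-3.116, -0.377, -0.002]
force: [0.0, 0.1, 1.0]
grip_width: 0.0856
grasp_force: 0.0
t: 1.1
position: [0.4564, -0.3397, 0.3035]
eef_rot: [-3.117, -0.378, -0.002]
force: [-0.4, -0.6, 0.5]
grip_width: 0.0855
grasp_force: 0.0
t: 1.43
position: [0.5546, -0.2354, 0.3034]
eef_rot: [-3.117, -0.378, -0.002]
force: [0.0, -1.4, -0.0]
grip_width: 0.0861
grasp_force: 0.0
t: 1.77
position: [0.5998, -0.1765, 0.3031]
eef_rot: [-3.14, -0.098, 0.002]
force: [-0.0, -0.7, -0.2]
grip_width: 0.0855
grasp_force: 0.0
1.7667 [ 0.59983935 -0.17647683  0.30306063] [-3.13969640e+00 -9.78503005e-02  2.05953461e-03]
```

View pics/w1.png

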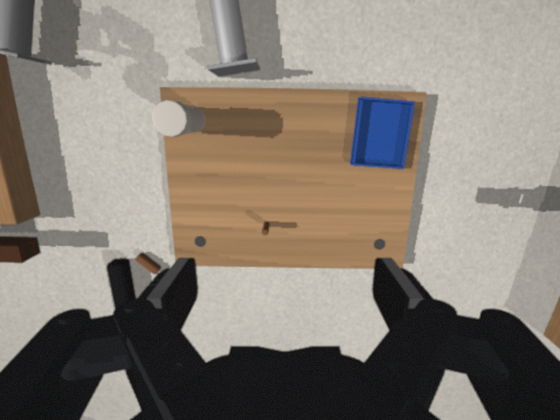

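The wrist view shows the board's front top edge near row 267 (columns 175–405), the dowel's foot near (265,233) and the spare dowel at (148,263). I fit the edge next and go on to the carton.

```bash

python3 -m handwheel '[[0.06,-0.84,0.06,0,0,0],[0.06,-0.84,0.06,0,0,0],[0.06,-0.84,0.06,0,0,0]]'
python3 -m handwheel '[[0.06,-0.84,0.06,0,0,0],[0.06,-0.84,0.06,0,0,0],[0.06,-0.84,0.06,0,0,0]]'
python3 -m handwheel '[[0.06,-0.84,0.06,0,0,0],[0.06,-0.84,0.06,0,0,0],[0.06,-0.84,0.06,0,0,0]]'
python3 -m handwheel '[[0.06,-0.84,0.06,0,0,-0.1],[0.06,-0.84,0.06,0,0,-0.1],[0.06,-0.84,0.06,0,0,-0.1],[0.06,-0.84,0.06,0,0,-0.1]]'
python3 - <<'E'
from h import *
import json
np.set_printoptions(precision=4,suppress=True)
s=manip.state();im=manip.grab_frame('wrist')
cv2.imwrite('pics/w2.png',im[:,:,::-1])
json.dump({k:list(s[k]) for k in('position','eef_rot')},open('w2.json','w'));print(s['t'],s['position'],s['eef_rot'])
s={k:np.array(v) for k,v in json.load(open('w1.json')).items()};C=cam('wrist',s)
g=cv2.GaussianBlur(cv2.imread('pics/w1.png').astype(np.float32),(0,0),1)
g=g[:,:,2]-g[:,:,0]   # red minus blue: wood
cols=np.arange(205,370,3);rows=[]
for c in cols:
    d=np.diff(g[255:280,c]);i=d.argmin();
    i=min(max(i,1),22);a,b,e=d[i-1:i+2];rows.append(255.5+i+.5*(a-e)/(a-2*b+e+1e-9))
P=ray(C,np.c_[cols,rows],.018)
ok=np.abs(np.polyval(np.polyfit(cols,rows,1),cols)-rows)<1
f=np.polyfit(P[ok,1],P[ok,0],1);print('edge x=%.4f*y+%.4f'%tuple(f),'yaw',np.degrees(np.arctan(-f[0])),ok.sum(),np.std(P[ok,0]-np.polyval(f,P[ok,1])))
print('corners',ray(C,[(160,88),(426,94),(404,268),(176,266)],.018))
print('dowel foot',ray(C,[(265,233)],.018),'spare',ray(C,[(148,263)],.006))
E
```

```text
t: 2.07
position: [0.5992, -0.0755, 0.2959]
eef_rot: [-3.138, -0.09, 0.002]
force: [0.0, -0.2, -0.3]
grip_width: 0.0852
grasp_force: 0.0
t: 2.32
position: [0.6007, 0.026, 0.2889]
eef_rot: [-3.139, -0.092, 0.002]
force: [0.6, -0.2, -0.0]
grip_width: 0.0852
grasp_force: 0.0
t: 2.57
position: [0.6024, 0.127, 0.2818]
eef_rot: [-3.139, -0.092, 0.001]
force: [-0.6, -0.2, 0.6]
grip_width: 0.0853
grasp_force: 0.0
t: 2.9
position: [0.604, 0.2281, 0.2743]
eef_rot: [-3.133, -0.219, 0.002]
force: [-0.2, -0.6, -0.2]
grip_width: 0.0854
grasp_force: 0.0
2.9 [0.604  0.2281 0.2743] [-3.1331 -0.2188  0.0015]
edge x=-0.0468*y+0.4810 yaw 2.681960572137905 55 0.00011237289571245963
corners [[ 0.6999 -0.032   0.018 ]
 [ 0.7122 -0.3296  0.018 ]
 [ 0.4972 -0.3414  0.018 ]
 [ 0.4815 -0.0421  0.018 ]]
dowel foot [[ 0.5352 -0.1568  0.018 ]] spare [[0.4768 0.0007 0.006 ]]
```

View pics/w2.png

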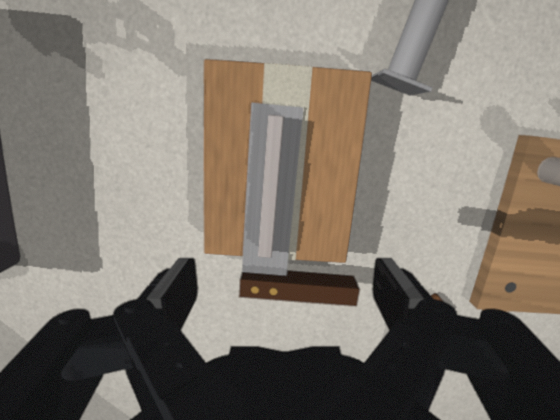

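The square lies on the carton: the light strip is the rib top, from (268,116)/(282,117) to (259,257)/(272,257). The stock runs from (240,277) to (358,290).

```bash
python3 - <<'E'
from h import *
import json
np.set_printoptions(precision=4,suppress=True)
s={k:np.array(v) for k,v in json.load(open('w2.json')).items()};C=cam('wrist',s)
g=cv2.cvtColor(cv2.imread('pics/w2.png'),6).astype(np.float32)
L=[];Rr=[];rows=np.arange(125,250,4)
for r in rows:
    c0=275-(r-116)*9/141.
    row=cv2.GaussianBlur(g[r:r+1],(0,0),1)[0];d=np.diff(row);c=int(round(c0))
    l=c-11+d[c-11:c-2].argmax();q=c+3+d[c+3:c+12].argmin()
    L.append(l+.5);Rr.append(q+.5)
A=ray(C,np.c_[L,rows],.065);B=ray(C,np.c_[Rr,rows],.065)
for P in(A,B,(A+B)/2):
    f=np.polyfit(P[:,0],P[:,1],1);print('y=%.4f x + %.4f'%tuple(f),'yaw',np.degrees(np.arctan(f[0])),np.std(P[:,1]-np.polyval(f,P[:,0])))
print('width',np.median(A[:,1]-B[:,1]))
print('rib ends',ray(C,[(275,116),(265.5,257)],.065))
print('blade far/near',ray(C,[(253,102),(305,107),(243,273),(288,275)],.043))
print('stock top',ray(C,[(240,297),(357,304),(358,278),(241,274)],.06))
E
```

```text
y=0.0479 x + 0.2200 yaw 2.7421107456623375 0.0002763527608559732
y=0.0484 x + 0.2066 yaw 2.7691941124415393 0.0002701045485385398
y=0.0481 x + 0.2133 yaw 2.755914609156173 0.0001790111424944091
width 0.012902746783414465
rib ends [[0.6787 0.2461 0.065 ]
 [0.5416 0.2378 0.065 ]]
blade far/near [[0.6888 0.2692 0.043 ]
 [0.6912 0.2196 0.043 ]
 [0.5081 0.2605 0.043 ]
 [0.5127 0.2104 0.043 ]]
stock top [[0.4883 0.2595 0.06  ]
 [0.4972 0.1323 0.06  ]
 [0.5286 0.138  0.06  ]
 [0.5161 0.2611 0.06  ]]
```

```bash

python3 -m handwheel '[[-0.055,-0.125,0.3,0,0,0.115],[-0.055,-0.125,0.6,0,0,0.115],[-0.055,-0.125,0.9,0,0,0.115],[-0.055,-0.125,0.9,0,0,0.115],[-0.055,-0.125,0.9,0,0,0.115]]' 0.3 100
python3 - <<'E'
from h import *
np.set_printoptions(precision=4,suppress=True)
s=manip.state();print(s['position'],s['eef_rot'],s['grip_width'])
Rt=R.from_rotvec(s['eef_rot']).as_matrix();print(np.degrees(np.arctan2(Rt[1,0],Rt[0,0])),Rt[:,2])
print(Rt.T@(np.array([.5954,.242,.119])-s['position'])/.12)
im=manip.grab_frame('wrist');cv2.imwrite('pics/w3.png',im[:,:,::-1])
E
```

```text
t: 3.37
position: [0.5943, 0.2371, 0.1647]
eef_rot: [3.138, 0.07, -0.01]
force: [0.9, -0.1, 1.0]
grip_width: 0.0555
grasp_force: 0.0
[0.5943 0.2371 0.1647] [ 3.1382  0.0699 -0.0096] 0.05551908601303438
2.5502331277986823 [-0.0061 -0.0027 -1.    ]
[ 0.0136 -0.0416  0.3803]
```

View pics/w3.png

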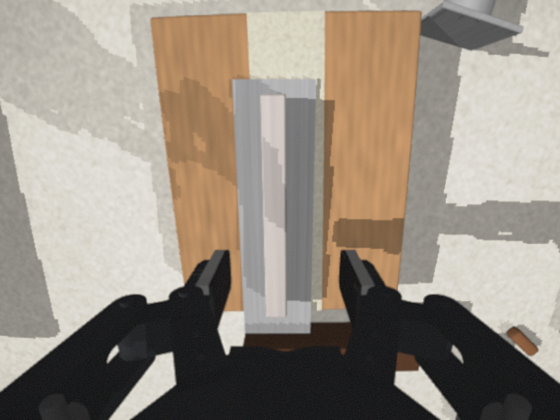

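The rib top (columns 262–287) sits slightly left of the finger midline (~287), which matches the computed 5 mm shift left. I descend and grip.

```bash

python3 -m handwheel '[[0.014,-0.042,0.1,0,0,0],[0.014,-0.042,0.2,0,0,0],[0.014,-0.042,0.3,0,0,0],[0.014,-0.042,0.38,0,0,0],[0.014,-0.042,0.38,0,0,0],[0.014,-0.042,0.38,0,0,0]]' 
python3 -m handwheel '[[0,0,0,0,0,0],[0,0,0,0,0,0],[0,0,0,0,0,0],[0,0,0,0,0,0],[0,0,0,0,0,0],[0,0,0,0,0,0],[0,0,0,0,0,0],[0,0,0,0,0,0]]' -1 100
python3 -m handwheel '[[0,0,-0.05,0,0,0],[0,0,-0.1,0,0,0],[0,0,-0.1,0,0,0],[0,0,-0.1,0,0,0]]'
```

```text
t: 3.92
position: [0.5965, 0.2447, 0.1201]
eef_rot: [3.14, 0.073, -0.004]
force: [0.1, 0.1, 0.5]
grip_width: 0.0556
grasp_force: 0.0
t: 4.58
position: [0.598, 0.2451, 0.1227]
eef_rot: [-3.14, -0.073, -0.003]
force: [0.5, -1.8, 5.5]
grip_width: 0.0113
grasp_force: 99.5
t: 4.92
position: [0.5974, 0.2451, 0.1337]
eef_rot: [-3.14, -0.073, -0.001]
force: [0.3, -0.8, -2.3]
grip_width: 0.0116
grasp_force: 98.4
```

```bash

python3 -m handwheel '[[0,0,-0.3,0,0,0],[0,0,-0.6,0,0,0],[0,0,-0.72,0,0,0],[0,0,-0.72,0,0,0]]'
python3 -m handwheel '[[-0.1,0.25,0,0,0,0],[-0.1,0.55,0,0,0,0],[-0.1,0.85,0,0,0,0],[-0.1,0.94,0,0,0,0]]'
python3 -m handwheel '[[-0.1,0.3,0,0,0,0],[-0.1,0.6,0,0,0,0],[-0.1,0.9,0,0,0,0],[-0.1,0.94,0,0,0,0]]'
python3 -m handwheel '[[-0.1,0.3,0,0,0,0],[-0.1,0.6,0,0,0,0],[-0.1,0.9,0,0,0,0],[-0.1,0.94,0,0,0,0]]'
python3 -m handwheel '[[-0.1,0.3,0,0,0,0],[-0.1,0.6,0,0,0,0],[-0.1,0.8,0,0,0,0],[-0.1,0.94,0,0,0,0],[-0.1,0.94,0,0,0,0],[-0.1,0.94,0,0,0,0]]'
python3 - <<'E'
from h import *
import json
np.set_printoptions(precision=4,suppress=True)
s=manip.state();im=manip.grab_frame('wrist')
json.dump({k:list(s[k]) for k in('position','eef_rot')},open('w4.json','w'));print(s['position'],s['eef_rot'],s['force'],s['ft_torque'])
sd=manip.grab_frame('side')[:,:,::-1];sc=manip.grab_frame('scene')[:,:,::-1];cv2.imwrite('pics/sd4.png',sd);cv2.imwrite('pics/sc4.png',sc)
w=im[:,:,::-1];cv2.imwrite('pics/w4.png',w)
o=np.zeros((600,800,3),np.uint8);o[:420,:560]=w;o[420:,:240]=cv2.resize(sc[130:250,160:304],(240,180))[:180];o[300:600,500:800]=cv2.resize(sd[120:270,220:370],(300,300))
cv2.imwrite('pics/m4.png',o)
E
```

```text
t: 5.25
position: [0.6002, 0.246, 0.2252]
eef_rot: [-3.137, -0.073, -0.015]
force: [1.6, 0.2, -1.5]
grip_width: 0.0113
grasp_force: 98.7
t: 5.58
position: [0.589, 0.1276, 0.217]
eef_rot: [3.138, 0.071, -0.006]
force: [-0.0, -0.1, -2.7]
grip_width: 0.0113
grasp_force: 98.7
t: 5.92
position: [0.5828, 0.0138, 0.2176]
eef_rot: [3.138, 0.068, -0.004]
force: [0.4, -0.1, -2.4]
grip_width: 0.0113
grasp_force: 98.9
t: 6.25
position: [0.5765, -0.0991, 0.2181]
eef_rot: [3.139, 0.068, -0.002]
force: [0.3, -0.0, -2.4]
grip_width: 0.0114
grasp_force: 99.1
t: 6.75
position: [0.5698, -0.208, 0.218]
eef_rot: [-3.139, -0.07, 0.003]
force: [0.7, 0.1, -1.9]
grip_width: 0.0113
grasp_force: 99.2
[ 0.5698 -0.208   0.218 ] [-3.139  -0.0695  0.0034] [ 0.6861  0.0514 -1.8687] [-0.0008 -0.0514  0.0074]
```

View pics/m4.png

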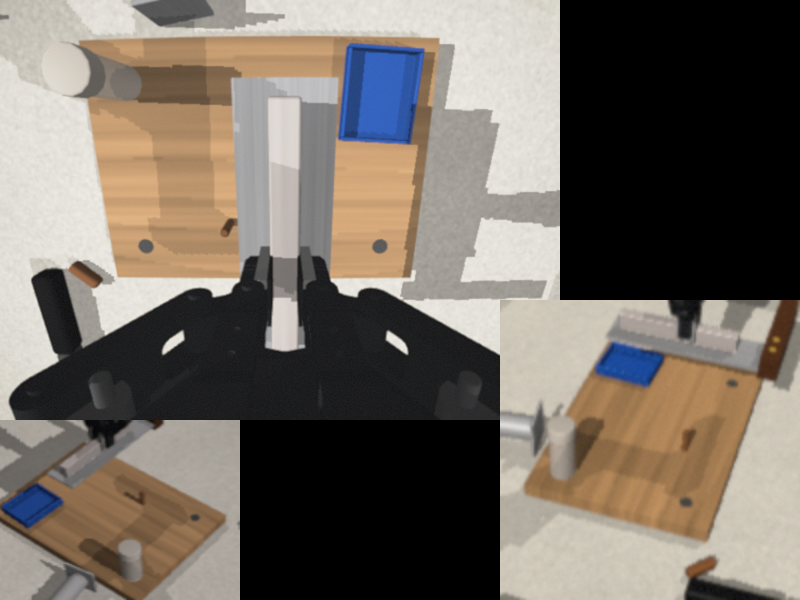

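The square is held straight. In the wrist part, the blade's far corners are at (232,79) and (338,77), and the rib's far end is at row 97, columns 268–300. The board edge is near row 278, and the blade is right of the dowel (229,228). I solve for the in-hand pose and refit the edge.

```bash
python3 - <<'E'
from h import *
import json
from scipy.optimize import least_squares
np.set_printoptions(precision=4,suppress=True)
s={k:np.array(v) for k,v in json.load(open('w4.json')).items()};C=cam('wrist',s)
O=np.array([[180,25,3],[180,-25,3],[170,7,25],[170,-7,25],[30,7,25],[30,-7,25]])/1000.
px=np.array([[232,79],[338,77],[268,97],[300,97],[266,349],[304,349.]])
Rt=R.from_rotvec(s['eef_rot']).as_matrix()
def w(p): return s['position']+(Rt@np.diag([1,-1,-1])@R.from_euler('zyx',p[3:]).as_matrix()@(O.T)).T+p[:3]
r=least_squares(lambda p:(proj(C,w(p))-px).ravel(),[-.085,0,-.083,0,0,0],loss='soft_l1')
print('sq origin - TCP (world)',r.x[:3],'yaw rel,pitch,roll deg',np.degrees(r.x[3:]),'\n',(proj(C,w(r.x))-px).round(1).tolist())
print('tool yaw',np.degrees(np.arctan2(Rt[1,0],Rt[0,0])),'tool z',Rt[:,2])
g=cv2.imread('pics/w4.png').astype(np.float32);g=cv2.GaussianBlur(g[:,:,2]-g[:,:,0],(0,0),1)
cols=np.r_[128:225:3,345:402:3];rows=[]
for c in cols:
    d=np.diff(g[266:292,c]);i=min(max(d.argmin(),1),23);a,b,e=d[i-1:i+2];rows.append(266.5+i+.5*(a-e)/(a-2*b+e))
rows=np.array(rows);ok=np.abs(rows-np.polyval(np.polyfit(cols,rows,1),cols))<1.2
P=ray(C,np.c_[cols,rows],.018)[ok];f=np.polyfit(P[:,1],P[:,0],1)
print('edge x=%.4f y+%.4f'%tuple(f),'yaw',np.degrees(np.arctan(-f[0])),ok.sum(),np.std(P[:,0]-np.polyval(f,P[:,1])))
print('dowel top',ray(C,[(225,236)],.048),'foot',ray(C,[(233,221)],.018),'tray',ray(C,[(340,138)],.032),'corners FL FR',ray(C,[(118,278),(411,277)],.018))
E
```

```text
sq origin - TCP (world) [-0.0865 -0.0073 -0.1044] yaw rel,pitch,roll deg [ 0.6822 -3.5059 -0.8571] 
 [[2.2, -1.1], [-2.8, -0.7], [-0.1, 0.7], [0.1, 0.3], [9.5, 0.2], [-5.0, 0.2]]
tool yaw 2.5377371240788293 tool z [-0.0022  0.0017 -1.    ]
edge x=-0.0457 y+0.4811 yaw 2.614064456857652 52 2.4104656184536247e-05
dowel top [[ 0.5452 -0.1591  0.048 ]] foot [[ 0.5487 -0.1609  0.018 ]] tray [[ 0.6302 -0.2523  0.032 ]] corners FL FR [[ 0.4818 -0.0425  0.018 ]
 [ 0.4969 -0.3398  0.018 ]]
```

```bash
cat > fit.py <<'E'
from h import *
import json,sys
from scipy.optimize import least_squares
np.set_printoptions(precision=4,suppress=True)
s={k:np.array(v) for k,v in json.load(open('w4.json')).items()};C=cam('wrist',s)
im=cv2.imread('pics/w4.png').astype(np.float32);wood=cv2.GaussianBlur(im[:,:,2]-im[:,:,0],(0,0),1);gr=cv2.GaussianBlur(im.mean(2),(0,0),1)
rows=np.arange(105,238,4)
def sub(d,i,o): 
    a,b,e=d[i-1:i+2];return o+.5+i+.5*(a-e)/(a-2*b+e+1e-9)
def edge(img,a,b):   # a,b guesses at rows 79 and 250
    out=[]
    for r in rows:
        c=int(round(a+(b-a)*(r-79)/171));d=np.abs(np.diff(img[r,c-8:c+9]));i=min(max(d.argmax(),1),14);out.append(sub(d,i,c-8))
    out=np.array(out);f=np.polyfit(rows,out,1)
    for _ in range(3):
        k=np.abs(out-np.polyval(f,rows))<1.;f=np.polyfit(rows[k],out[k],1) if k.sum()>4 else f
    return f,k.sum()
E_=[edge(wood,232,240),edge(wood,338,331),edge(gr,268,270),edge(gr,300,299)];print(E_)
L=[((0,25,3),(180,25,3)),((0,-25,3),(180,-25,3)),((30,7,25),(170,7,25)),((30,-7,25),(170,-7,25))]
Rt=R.from_rotvec(s['eef_rot']).as_matrix()
def W(p,O): return s['position']+(Rt@np.diag([1,-1,-1])@R.from_euler('zyx',p[3:]).as_matrix()@(np.array(O).T/1000.)).T+p[:3]
ts=np.linspace(.65,.95,8)[:,None]
def res(p):
    o=[]
    for (f,_),(a,b) in zip(E_,L):
        q=proj(C,W(p,np.array(a)*(1-ts)+np.array(b)*ts));o+=list(q[:,0]-np.polyval(f,q[:,1]))
    q=proj(C,W(p,[(180,25,3),(180,-25,3),(170,7,25),(170,-7,25)]));o+=list(2*(q[:,1]-[79,77.5,97,97]))
    return np.array(o)
r=least_squares(res,[-.085,0,-.083,0,0,0]);print('origin-TCP',r.x[:3],np.degrees(r.x[3:]),'rms',np.sqrt(np.mean(r.fun**2)),r.fun[-4:]/2)
J=np.linalg.inv(r.jac.T@r.jac);print('1px sd',np.sqrt(np.diag(J)))
E
python3 fit.py
```

```text
[(array([  0.0475, 226.5753]), np.int64(34)), (array([ -0.0785, 348.7382]), np.int64(23)), (array([  0.0143, 265.9782]), np.int64(34)), (array([ -0.0159, 301.2766]), np.int64(34))]
origin-TCP [-0.0889 -0.0052 -0.0838] [-0.123  -0.3381 -1.7893] rms 1.1808148159655603 [-0.7408  0.4933  0.1357  0.1093]
1px sd [0.0002 0.0006 0.0015 0.0039 0.0082 0.0062]
```

```bash

python3 -m handwheel '[[0,0,0.2,0,0,-0.004],[0,0,0.45,0,0,-0.004],[0,0,0.7,0,0,-0.004],[0,0,0.85,0,0,-0.004],[0,0,0.9,0,0,-0.004],[0,0,0.9,0,0,-0.004],[0,0,0.9,0,0,-0.004],[0,0,0.9,0,0,-0.004]]'
python3 -m handwheel '[[0,0,0.01,0,0,0],[0,0,0.02,0,0,0],[0,0,0.03,0,0,0],[0,0,0.03,0,0,0],[0,0,0.03,0,0,0]]'
python3 - <<'E'
from h import *
import json
np.set_printoptions(precision=4,suppress=True)
s=manip.state();print(s['position'],s['force'],s['ft_torque'],s['t'])
for n in('side','scene'):cv2.imwrite(f'pics/{n}5.png',manip.grab_frame(n)[:,:,::-1])
for k in range(3):
    manip.grab_frame('side');print(manip.state()['force'])
a=cv2.imread('pics/side5.png')[110:260,230:380];cv2.imwrite('pics/m5.png',cv2.resize(a,(600,600),interpolation=2))
E
```

```text
t: 7.57
position: [0.5718, -0.2081, 0.1138]
eef_rot: [3.139, 0.079, 0.005]
force: [0.3, -0.5, -1.3]
grip_width: 0.0114
grasp_force: 99.1
t: 7.98
position: [0.5703, -0.2081, 0.1085]
eef_rot: [3.141, 0.078, 0.0]
force: [-0.0, -0.7, -1.6]
grip_width: 0.0115
grasp_force: 99.1
[ 0.5703 -0.2081  0.1085] [-0.0466 -0.6824 -1.5905] [ 0.13   -0.0914  0.0327] 7.9833
[-0.4333  0.1954 -2.2987]
[ 0.0613 -0.7838 -2.0871]
[ 0.0487  0.4867 -1.8206]
```

View pics/m5.png

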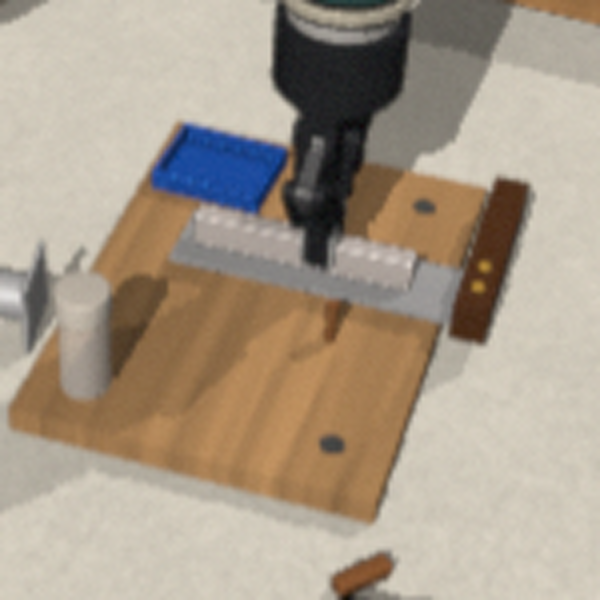

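The stock stands just in front of the board's edge, and the blade is clear right of the dowel. I lower to contact.

```bash

python3 -m handwheel '[[0,0,0.012,0,0,0.002],[0,0,0.025,0,0,0.002],[0,0,0.035,0,0,0.002],[0,0,0.035,0,0,0.002]]'
python3 -m handwheel '[[0,0,0.006,0,0,0],[0,0,0.012,0,0,0],[0,0,0.012,0,0,0]]'
python3 -m handwheel '[[0,0,0.006,0,0,0],[0,0,0.012,0,0,0],[0,0,0.012,0,0,0]]'
```

```text
t: 8.57
position: [0.57, -0.2079, 0.1036]
eef_rot: [-3.14, -0.075, 0.001]
force: [-0.2, 0.3, -2.7]
grip_width: 0.0108
grasp_force: 99.1
t: 8.82
position: [0.5703, -0.208, 0.1025]
eef_rot: [-3.141, -0.075, 0.0]
force: [-0.8, 0.5, -1.9]
grip_width: 0.0109
grasp_force: 99.1
t: 9.07
position: [0.5703, -0.208, 0.1011]
eef_rot: [-3.141, -0.075, 0.0]
force: [0.4, -0.1, -3.1]
grip_width: 0.0112
grasp_force: 99.1
```

```bash

python3 -m handwheel '[[0,0,0.005,0,0,0],[0,0,0.008,0,0,0],[0,0,0.008,0,0,0]]'
python3 -m handwheel '[[0,0,0.005,0,0,0],[0,0,0.008,0,0,0],[0,0,0.008,0,0,0]]'
```

```text
t: 9.32
position: [0.5704, -0.208, 0.1007]
eef_rot: [-3.141, -0.075, -0.0]
force: [-1.6, 0.3, 1.5]
grip_width: 0.0115
grasp_force: 99.8
t: 9.57
position: [0.5704, -0.208, 0.1007]
eef_rot: [-3.141, -0.075, 0.0]
force: [-4.5, 1.1, 7.7]
grip_width: 0.0116
grasp_force: 100.7
```

```bash

python3 -m handwheel '[[0.01,0,-0.01,0,0,0],[0.02,0,-0.01,0,0,0],[0.03,0,-0.01,0,0,0],[0.04,0,-0.01,0,0,0],[0.05,0,-0.01,0,0,0],[0.05,0,-0.01,0,0,0]]'
python3 -m handwheel '[[0.004,0,0,0,0,0],[0.008,0,0,0,0,0],[0.008,0,0,0,0,0]]'
python3 -m handwheel '[[0.004,0,0,0,0,0],[0.008,0,0,0,0,0],[0.008,0,0,0,0,0]]'
```

```text
t: 10.07
position: [0.5764, -0.2079, 0.1006]
eef_rot: [3.141, 0.075, -0.0]
force: [-3.6, 0.1, 4.1]
grip_width: 0.0114
grasp_force: 100.0
t: 10.32
position: [0.5771, -0.2078, 0.1007]
eef_rot: [3.141, 0.075, -0.001]
force: [-4.8, -1.3, 5.6]
grip_width: 0.0112
grasp_force: 100.2
t: 10.57
position: [0.5774, -0.2078, 0.1006]
eef_rot: [-3.141, -0.076, 0.003]
force: [-6.0, -1.8, 6.5]
grip_width: 0.0111
grasp_force: 100.5
```

```bash

python3 -m handwheel '[[0,0,-0.006,0,0,0],[0,0,-0.006,0,0,0],[0,0,-0.006,0,0,0]]'
python3 -m handwheel '[[0.004,0,0,0,0,0],[0.006,0,0,0,0,0],[0.006,0,0,0,0,0]]'
python3 - <<'E'
from h import *
np.set_printoptions(precision=4,suppress=True)
for n in('side','scene'):
    cv2.imwrite(f'pics/{n}6.png',manip.grab_frame(n)[:,:,::-1]);s=manip.state();print(s['position'],s['force'],s['ft_torque'])
# board shift between before/after, from fixed camera: match a patch of the board away from arm
for n,box in(('side',(225,200,110,45)),('scene',(225,180,75,70))):
    a=cv2.imread(f'pics/{n}5.png',0).astype(np.float32);b=cv2.imread(f'pics/{n}6.png',0).astype(np.float32);x,y,w,h=box
    print(n,cv2.phaseCorrelate(a[y:y+h,x:x+w],b[y:y+h,x:x+w]))
a=cv2.imread('pics/side6.png')[120:220,280:380];cv2.imwrite('pics/m6.png',cv2.resize(a,(600,600),interpolation=2))
E
```

```text
t: 10.82
position: [0.5776, -0.2078, 0.1007]
eef_rot: [-3.141, -0.075, 0.002]
force: [-5.0, -2.2, 0.0]
grip_width: 0.0113
grasp_force: 99.7
t: 11.07
position: [0.5777, -0.2078, 0.1007]
eef_rot: [-3.14, -0.075, 0.005]
force: [-7.3, -2.4, 4.4]
grip_width: 0.0114
grasp_force: 99.9
[ 0.5778 -0.2078  0.1007] [-6.5312 -2.4723  2.483 ] [-0.4197  1.0871 -0.1061]
[ 0.5778 -0.2078  0.1007] [-7.381  -1.6454  2.4078] [-0.4525  1.0089 -0.1498]
side ((-0.061208406703116225, 0.33802270396252254), 0.9192046130145037)
scene ((0.4947849043806585, 0.08402106634912343), 0.9269973795502274)
```

View pics/m6.png

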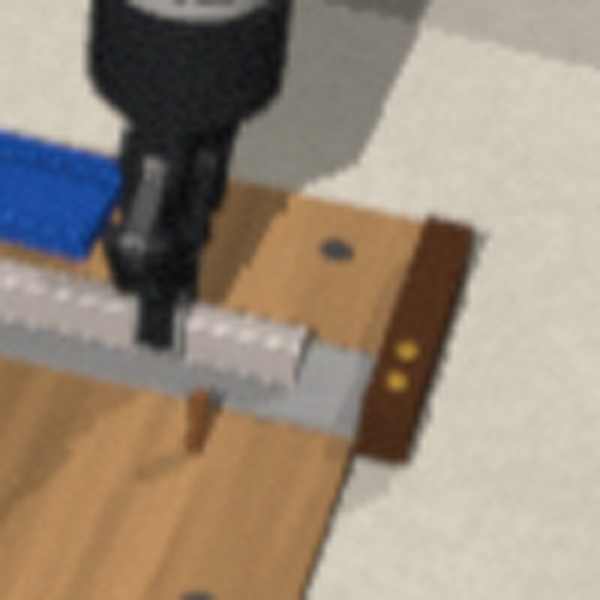

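The stock touches the board's front edge, and the torque is consistent with even contact. I slide left with light forward pressure.

```bash

python3 -m handwheel '[[-0.004,-0.02,0,0,0,0],[-0.004,-0.04,0,0,0,0],[-0.004,-0.06,0,0,0,0],[-0.004,-0.08,0,0,0,0],[-0.004,-0.08,0,0,0,0]]'
python3 -m handwheel '[[0,-0.02,0,0,0,0],[0,-0.04,0,0,0,0],[0,-0.06,0,0,0,0],[0,-0.06,0,0,0,0]]'
```

```text
t: 11.58
position: [0.5773, -0.1987, 0.1007]
eef_rot: [3.14, 0.076, -0.002]
force: [-4.6, -4.8, 1.2]
grip_width: 0.011
grasp_force: 99.6
t: 11.92
position: [0.5769, -0.1915, 0.1007]
eef_rot: [3.14, 0.076, -0.002]
force: [-5.7, -4.8, 1.0]
grip_width: 0.0112
grasp_force: 99.6
```

```bash

python3 -m handwheel '[[0,-0.01,0,0,0,0],[0,-0.02,0,0,0,0],[0,-0.02,0,0,0,0]]'
python3 -m handwheel '[[0,-0.005,0,0,0,0],[0,-0.01,0,0,0,0],[0,-0.01,0,0,0,0]]'
python3 - <<'E'
from h import *
np.set_printoptions(precision=4,suppress=True)
for n in('side','scene'):
    cv2.imwrite(f'pics/{n}7.png',manip.grab_frame(n)[:,:,::-1])
s=manip.state();print(s['position'],s['force'],s['ft_torque'])
a=cv2.imread('pics/side7.png')[130:205,280:380];b=cv2.imread('pics/side5.png')[130:205,280:380]
for n,box in(('side',(225,200,110,45)),('scene',(225,190,75,60))):
    x,y,w,h=box;g=[cv2.imread(f'pics/{n}{k}.png',0).astype(np.float32)[y:y+h,x:x+w] for k in(5,7)];print(cv2.phaseCorrelate(*g))
c=cv2.imread('pics/scene7.png')[135:210,195:295]
cv2.imwrite('pics/m7.png',np.vstack([cv2.resize(v,(400,300),interpolation=2) for v in(a,c)]))
E
```

```text
t: 12.17
position: [0.5768, -0.1893, 0.1007]
eef_rot: [3.139, 0.076, -0.002]
force: [-4.8, -5.7, 1.4]
grip_width: 0.0117
grasp_force: 99.6
t: 12.42
position: [0.5768, -0.1883, 0.1007]
eef_rot: [3.139, 0.076, -0.002]
force: [-5.0, -5.7, 0.4]
grip_width: 0.0114
grasp_force: 99.6
[ 0.5768 -0.1882  0.1007] [-4.7686 -5.9869  1.5812] [-0.9226  0.8685 -0.1281]
((0.10058958430152387, 0.6859344223544106), 0.9269203687597204)
((0.6202979719404098, -0.010743840573432806), 0.943376528845893)
```

View pics/m7.png

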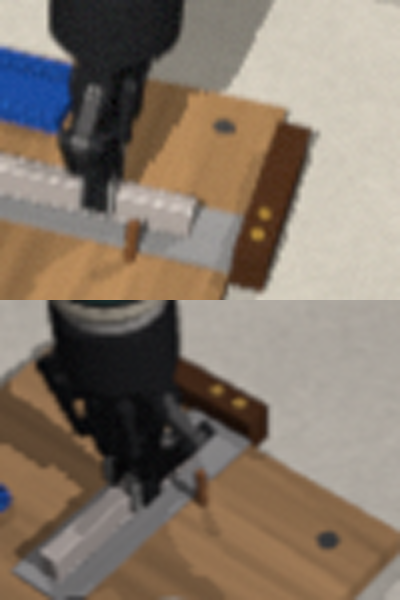

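```bash
cat > shift.py <<'E'
from h import *
import sys
def track(n,k0,k1,pt,r=7):
    A=cv2.imread(f'pics/{n}{k0}.png',0);B=cv2.imread(f'pics/{n}{k1}.png',0)
    p,st,e=cv2.calcOpticalFlowPyrLK(A,B,np.float32([[pt]]),None,winSize=(2*r+1,2*r+1),maxLevel=1);return p[0,0]
def run(k0,k1):
  for n,pts in(('side',[(312,221),(325,235)]),('scene',[(277,195),(294,194),(243,248)])):
    C=cam(n)
    for p in pts:
        q=track(n,k0,k1,p);print(n,k0,k1,p,q-np.array(p),'mm',1e3*(ray(C,[q],.018)-ray(C,[p],.018))[0,:2])
if __name__=='__main__':
    np.set_printoptions(precision=2,suppress=True)
    for k in sys.argv[1:]: run(*k.split('-'))
E
python3 shift.py 0-5 5-6 6-7
```

```text
side 0 5 (312, 221) [0.1  0.02] mm [-0.23 -0.01]
side 0 5 (325, 235) [-0.52 -0.54] mm [ 1.52 -1.1 ]
scene 0 5 (277, 195) [ 0.06 -0.08] mm [-0.31 -0.06]
scene 0 5 (294, 194) [-0.49  0.41] mm [ 1.93 -0.11]
scene 0 5 (243, 248) [-0.19 -0.23] mm [-0.19 -0.77]
side 5 6 (312, 221) [0.01 0.02] mm [-0.03  0.04]
side 5 6 (325, 235) [-0.01  0.01] mm [0.02 0.03]
scene 5 6 (277, 195) [ 0.   -0.01] mm [-0.02 -0.01]
scene 5 6 (294, 194) [-0.    0.01] mm [0.02 0.01]
scene 5 6 (243, 248) [-0. -0.] mm [ 0.   -0.01]
side 6 7 (312, 221) [ 0.   -0.03] mm [ 0.02 -0.09]
side 6 7 (325, 235) [ 0.01 -0.03] mm [ 0.01 -0.09]
scene 6 7 (277, 195) [ 0. -0.] mm [-0.01  0.01]
scene 6 7 (294, 194) [-0.03  0.01] mm [ 0.06 -0.04]
scene 6 7 (243, 248) [-0.01 -0.01] mm [-0.01 -0.05]
```

The board has not moved (under 0.1 mm). I continue left in small steps.

```bash

python3 -m handwheel '[[0,-0.005,0,0,0,0],[0,-0.01,0,0,0,0],[0,-0.01,0,0,0,0]]'
python3 -m handwheel '[[0,-0.005,0,0,0,0],[0,-0.008,0,0,0,0],[0,-0.008,0,0,0,0]]'
```

```text
t: 12.77
position: [0.5767, -0.1871, 0.1007]
eef_rot: [3.139, 0.076, -0.002]
force: [-5.4, -5.0, 0.4]
grip_width: 0.0111
grasp_force: 99.6
t: 13.02
position: [0.5767, -0.1861, 0.1007]
eef_rot: [3.139, 0.076, -0.002]
force: [-5.3, -5.9, 0.5]
grip_width: 0.0108
grasp_force: 99.6
```

```bash

python3 -m handwheel '[[0,-0.005,0,0,0,0],[0,-0.008,0,0,0,0],[0,-0.008,0,0,0,0]]'
python3 -m handwheel '[[0,-0.005,0,0,0,0],[0,-0.008,0,0,0,0],[0,-0.008,0,0,0,0]]'
python3 - <<'E'
from h import *
import shift
np.set_printoptions(precision=4,suppress=True)
for n in('side','scene'):
    cv2.imwrite(f'pics/{n}8.png',manip.grab_frame(n)[:,:,::-1])
s=manip.state();print(s['position'],s['force'],s['ft_torque'])
shift.run('7','8')
E
```

```text
t: 13.27
position: [0.5766, -0.1852, 0.1007]
eef_rot: [3.139, 0.076, -0.002]
force: [-4.8, -5.5, 0.6]
grip_width: 0.0116
grasp_force: 99.6
t: 13.52
position: [0.5766, -0.1842, 0.1007]
eef_rot: [3.139, 0.076, -0.002]
force: [-4.7, -5.5, 1.3]
grip_width: 0.0114
grasp_force: 99.6
[ 0.5766 -0.1842  0.1007] [-5.0385 -4.5814  0.3031] [-0.9481  0.827  -0.1145]
side 7 8 (312, 221) [-0.021   0.0283] mm [0.0168 0.1024]
side 7 8 (325, 235) [ 0.0274 -0.0421] mm [-0.0203 -0.1419]
scene 7 8 (277, 195) [ 0.0015 -0.0032] mm [-0.0109 -0.004 ]
scene 7 8 (294, 194) [-0.0075  0.0128] mm [0.0468 0.0119]
scene 7 8 (243, 248) [ 0.0036 -0.0031] mm [-0.0118  0.0007]
```

```bash

python3 -m handwheel '[[0,-0.005,0,0,0,0],[0,-0.008,0,0,0,0],[0,-0.008,0,0,0,0]]' | grep -E "pos|force: \["
python3 -m handwheel '[[0,-0.005,0,0,0,0],[0,-0.008,0,0,0,0],[0,-0.008,0,0,0,0]]'| grep -E "pos|force: \["
```

```text
position: [0.5765, -0.1834, 0.1007]
force: [-6.4, -6.5, 0.9]
position: [0.5765, -0.1831, 0.1007]
force: [-6.1, -9.0, 0.2]
```

```bash

python3 -m handwheel '[[-0.004,0.008,0,0,0,0],[-0.004,0.008,0,0,0,0],[-0.004,0.008,0,0,0,0]]' | grep -E "pos|force: \["
python3 - <<'E'
from h import *
import shift
np.set_printoptions(precision=2,suppress=True)
for n in('side','scene'):
    cv2.imwrite(f'pics/{n}9.png',manip.grab_frame(n)[:,:,::-1])
shift.run('8','9')
a=cv2.imread('pics/side9.png')[140:200,300:380];c=cv2.imread('pics/scene9.png')[140:200,210:290]
cv2.imwrite('pics/m9.png',np.hstack([cv2.resize(v,(400,300),interpolation=2) for v in(a,c)]))
E
```

```text
position: [0.5765, -0.1832, 0.1007]
force: [-3.5, -6.1, -0.7]
side 8 9 (312, 221) [ 0.02 -0.02] mm [-0.02 -0.08]
side 8 9 (325, 235) [-0.01  0.  ] mm [0.02 0.02]
scene 8 9 (277, 195) [0.01 0.  ] mm [-0.01  0.03]
scene 8 9 (294, 194) [ 0.01 -0.  ] mm [-0.03  0.01]
scene 8 9 (243, 248) [-0.   -0.01] mm [-0.01 -0.02]
```

View pics/m9.png

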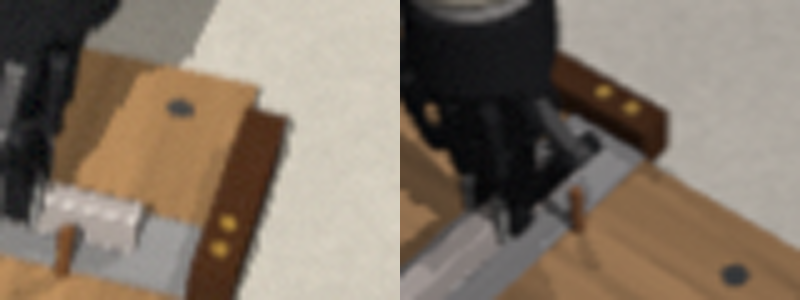

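The blade edge meets the dowel's foot and the stock sits along the edge. I release gently.

```bash

python3 -m handwheel '[[0,0,0,0,0,0],[0,0,0,0,0,0]]' -1 20 | grep -E "pos|rce: |wid"
python3 -m handwheel '[[0,0,0,0,0,0],[0,0,0,0,0,0],[0,0,0,0,0,0],[0,0,0,0,0,0]]' -0.4 | grep -E "pos|rce: |wid"
```

```text
position: [0.5765, -0.1832, 0.1007]
force: [-4.2, -4.6, -0.0]
grip_width: 0.0113
grasp_force: 99.5
position: [0.5776, -0.182, 0.1015]
force: [0.3, 0.6, -0.1]
grip_width: 0.0258
grasp_force: 0.0
```

```bash

python3 -m handwheel '[[0,0,-0.05,0,0,0],[0,0,-0.15,0,0,0],[0,0,-0.35,0,0,0],[0,0,-0.6,0,0,0],[0,0,-0.9,0,0,0],[0,0,-1,0,0,0],[0,0,-1,0,0,0]]' | grep -E "pos|rce: |wid"
python3 -m handwheel '[[0.3,0,-0.3,0,0,0],[0.6,0,-0.6,0,0,0],[0.9,0,-0.8,0,0,0],[1,0,-0.8,0,0,0],[1,0,-0.8,0,0,0],[1,0,-0.8,0,0,0]]' | grep -E "pos"
python3 - <<'E'
from h import *
import json,shift
np.set_printoptions(precision=2,suppress=True)
s=manip.state();w=manip.grab_frame('wrist')[:,:,::-1];cv2.imwrite('pics/w10.png',w);json.dump({k:list(s[k]) for k in('position','eef_rot')},open('w10.json','w'))
for n in('side','scene'):
    cv2.imwrite(f'pics/{n}10.png',manip.grab_frame(n)[:,:,::-1])
shift.run('9','10')
cv2.imwrite('pics/m10.png',cv2.resize(w[110:410,120:520],(800,600),interpolation=2))
E
```

```text
position: [0.58, -0.1832, 0.2279]
force: [0.9, -0.8, 0.6]
grip_width: 0.0258
grasp_force: 0.0
position: [0.6977, -0.1761, 0.3167]
side 9 10 (312, 221) [-0.1  -0.04] mm [ 0.25 -0.03]
side 9 10 (325, 235) [0.05 0.31] mm [-0.37  0.83]
scene 9 10 (277, 195) [-0.06  0.05] mm [ 0.23 -0.  ]
scene 9 10 (294, 194) [ 0.21 -0.13] mm [-0.7   0.15]
scene 9 10 (243, 248) [0.12 0.17] mm [0.18 0.53]
```

View pics/m10.png

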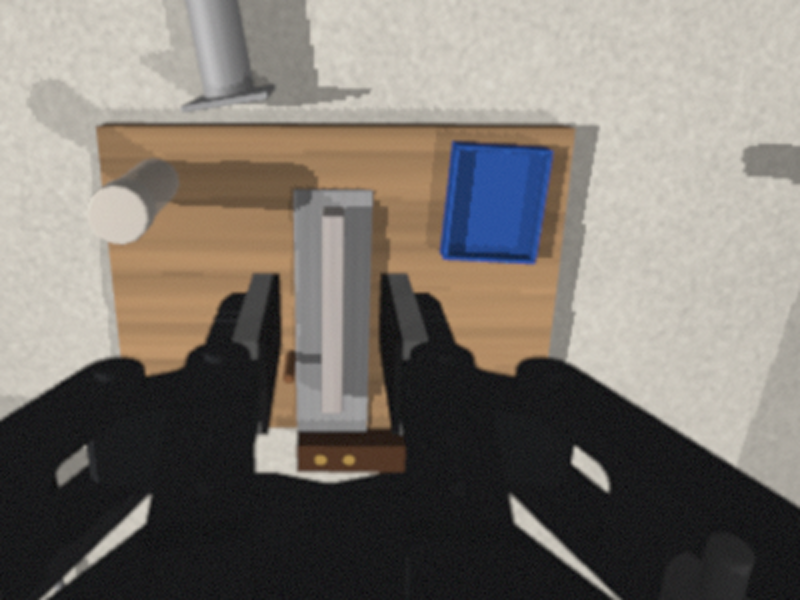

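The final wrist view shows the blade's left edge against the dowel at crop (292,365), the stock along the front edge, and the tray and tube undisturbed. I run one numeric check before handing in.

```bash
python3 - <<'E'
from h import *
import json
np.set_printoptions(precision=4,suppress=True)
s={k:np.array(v) for k,v in json.load(open('w10.json')).items()};C=cam('wrist',s)
im=cv2.imread('pics/w10.png').astype(np.float32);g=cv2.GaussianBlur(im[:,:,2]-im[:,:,0],(0,0),.8)
rows=np.array([r for r in range(214,318,3) if not 283<r<303]);c=[]
for r in rows:
    x=int(round(267+(r-206)*.012));d=np.diff(g[r,x-6:x+7]);i=min(max(d.argmin(),1),10);a,b,e=d[i-1:i+2];c.append(x-5.5+i+.5*(a-e)/(a-2*b+e))
P=ray(C,np.c_[c,rows],.021);f=np.polyfit(P[:,0],P[:,1],1)
print('blade left edge yaw',np.degrees(np.arctan(f[0])),'sd',np.std(P[:,1]-np.polyval(f,P[:,0])))
print('edge y at dowel x',np.polyval(f,.5487),'dowel right tangent',-.1605-.004)
print('blade far end',ray(C,[(286,205)],.021))
E
```

```text
blade left edge yaw 2.566842862838096 sd 0.00011810620144015454
edge y at dowel x -0.1606769958386136 dowel right tangent -0.1645
blade far end [[ 0.6687 -0.1804  0.021 ]]
```

```bash
python3 -c "
from rig import manip
print(manip.close_job())"
```

```text
the job is handed in; nothing more can be done
None
```

I handed the job in at about 16 s: the square lies on the board with its stock flush to the front edge (angle within 0.05°) and its blade against the dowel (felt as a force rise when it stopped), and the board moved less than about 1 mm.

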